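Present a specimen slide label end up over the light pad

ROBOT

A 6-joint arm with a two-finger parallel gripper is mounted at the origin on the work surface. World frame = base frame: x ahead of the robot, y to its left, z up, the work surface at z = 0. Lengths are in m, angles in rad, forces in N, time in s.
With the tool pointing down it reaches from about 0.3 to 0.75 m from the base axis. Payload 8.5 kg.
Tool frame: the origin (TCP) lies at the very end of the fingers, on their centre line; the grasp point (between the pads) lies 19 mm behind it; y points along the fingers, z is the direction in which the jaws open and shut, and the axes are right-handed (so a half turn about y gives the same grasp; the last joint's range is limited). The gripper opens to 85 mm and grips with 20 to 120 N. Pads are 22 mm wide; open, the fingers measure 114 mm over their backs; the gripper's body (76 mm by 85 mm) begins 54 mm behind the grasp point. The pads swing forward as they close: fully open they stand 13 mm farther back than shut.
Start: joints at [-1.532, 0.381, 1.297, -0, 1.464, -0.215], TCP at [0.138, -0.532, 0.231] pointing down, gripper open.
Joint ranges: [-3.11, 3.11], [-0.89, 2.33], [0.22, 2.48], [-1.42, 4.56], [0.17, 2.85], [-2.88, 2.88]. Speed limits (rad/s): [2.39, 2.39, 3.14, 3.14, 3.14, 3.14].

INTERFACE

Orientations are given as a unit quaternion [w, x, y, z].
In Python, from workcell import arm, vision, search_frame, masks_of gives the robot as it stands.
- The arm moves only by the tool move_arm, never from a script. Its argument "series" is a list of rows, each a list of 5 numbers: the opening, from 0 (shut) to 1 (fully open), then the shift along the world's x, y, z in mm, then the turn about the world's z in degrees. A call has 1 to 20 rows; each row shifts and turns the pose as measured when the row begins; what a row does not reach is not made up. A row lasts 1/8 s, in which the tool goes at most 62.5 mm and 10.7 degrees, less where a joint would pass 70% of its speed; a pose out of reach is approached as far as the arm can. A call is refused whole if a number of a shift passes 62.5 or a number of a turn 10.7, either way. A call with a gripper value outside its range is refused whole. The fingers move at their own pace and stop on an object; "grip_force" is the grip in N (left out, the last holds). Time passes only in rows, so rows that do not move let the fingers close. It gives the time, the measured TCP pose, the force and the opening at its end, in the units of the state.
- arm.get_obs(): the state, without advancing time (a new reading comes with each control period).
- vision.get_image(name): name is "scene" or "top" or "wrist"; returns a dict with "pixels" (420x560x3 uint8, red, green, blue), "intrinsics" (3x3 intrinsics, pixels), "rvec" (rotation vector, rad) and "tvec" (3), from world to camera coordinates, as OpenCV has them. Camera axes: x right, y down, z forward; pixel columns grow to the right and rows downward; lengths in m; the calibration is good to about 2 mm. A picture is of the moment at which its call begins. There is no depth.
- arm.job_done(): hands the job in, once; it reports no verdict.
Trained networks look in a picture, given as the dict that the camera call returned (one of the last four; its "shot" number tells which), for a name from the list of things; names that differ only in an ending like _2 or _b are one class to them, and where a whole thing is asked for, a point or a joint stands for the part that bears it (a point fixed in the world has none). Each returns a list of dicts, best first, with "score" (0 to 1); they miss things now and then, are a little off and sometimes report something else, mostly with a low value. They report only what shows in the picture. A call takes as long as a camera call. They do not tell look-alikes from the thing itself.
- search_frame(picture, label): "at" ([x, y, z] in m, in the coordinates of the camera as it stood for that picture, good to about 4 mm: the middle of the surface that is visible of it).
- masks_of(picture, label): "pixels" (420x560 bool, what is visible of it).
The state is a dict: "t": time; "joints": joint angles; "qvel": joint speeds; "effort": joint torques, N m; "tcp_pos": TCP position; "ee_rot": TCP orientation; "force": force on the tool from outside, world axes, zero at the start; "wrist_torque": the same for the moment, N m; "opening": finger opening in m.
Only numpy, scipy, OpenCV 4.12 (cv2) and the standard library are available. Lean on these libraries where they do the work, as an engineer would, in place of code of your own. Each camera call takes 0.05 s, during which the arm holds its last target.

TASK

Press the foot switch's pedal fully down to its stop and let it up again, to switch on the light pad. Then take the specimen slide off its cork stand, gripping it on its plain half so that the label end (the end with the small notch in one corner) stays uncovered. The program finishes while holding it steady in the gripper, about a hand's width (100 mm) above the middle of the light pad's lit window and lengthwise along it, face up, with the notched label end tipped up at about 35 degrees; do not put it down or let go, and do not push the jar, camera or brush about.

Things in the scene. Friction and masses are not known exactly. Their poses are not given: they have to be found in the camera images.
- slide: Loose flat glass slide, 110 mm long (x), 50 mm wide (y), 6 mm thick (z), about 80 g, lying face up and level on the cork stand, pointing any way. Clear middle with a reddish-brown pottery flake; both ends have the same pale matt band 28 mm long. The label end is the +x end: its corner at +x, +y is cut out by a square notch 12 by 12 mm; the -x (plain) end has full corners. Origin at the centre of its underside.
- slide_center (a point): Centre of the slide, half-way up its thickness; axes as the slide's (x towards the notched label end, z out of its face). Site on the slide.
- label_end (a point): Middle of the slide's notched label end: 55 mm along +x from the slide's centre, half-way up.
- plain_end (a point): Middle of the slide's plain end: 55 mm along -x from the slide's centre, half-way up.
- stand: Fixed cork disc that carries the slide, 40 mm across and 20 mm high, on the table; the slide overhangs it all round. Origin at the centre of its underside.
- light_pad: Fixed flat grey light pad, 200 mm long (x) by 110 mm wide (y), 14 mm high, on the table, turned at most 0.35 rad from the robot's x. Origin at the centre of its underside.
- pad_window (a point): Centre of the light pad's white lit window, on the pad's top face (14 mm above the table); the window is 160 mm along x by 70 mm along y, z is up.
- footswitch: Fixed foot switch: black base 150 mm (x) by 100 mm (y), 10 mm high, with two cheeks 37 mm high at its +x end that carry the pedal's hinge. Origin at the centre of its underside; turned at most 0.35 rad.
- pedal (a joint): Angle of the foot switch's dark steel pedal, 0 = up (at rest), 0.25 rad = down on its stop. It is sprung: about 3 N at the press point starts it, about 7 N holds it at the stop, and it springs back when released.
- pedal_press (a point): Point to press, on the top face of the pedal and moving with it: about 50 mm above the table at rest, about 25 mm at the stop. The pedal plate is 115 mm long and 70 mm wide, hinged at its +x end and rising towards its -x end; this point is 95 mm from the hinge and 20 mm from the free end.
- jar: Bystander: capped glass jar, 54 mm across, 90 mm high; origin at the centre of its underside.
- camera: Bystander: small black camera, 28 by 96 mm, 59 mm high, standing; origin at the centre of its underside.
- brush: Bystander: brush, 170 mm long along its x, lying on the table on a paper towel; origin under its middle.
Things that resemble listed ones, but are neither listed nor needed, are in the scene too. There is more than one size of the light_pad; the one meant has the size given above. Of the things shaped like the slide, the glass one is meant.

How it is judged:
By the outcome, as a careful person would: the job done as asked, in the order asked, and still so for the second after the job is handed in, while the arm keeps its last pose, push and grip.
It also fails if it takes over 53 s, if anything falls off the work surface, if the arm or the gripper's body presses on something with over 40 N, if the wrist force passes 120 N, or if a joint passes its speed limit or range.

## Working session

There is one attempt and no reset: what is moved stays moved. The work goes in short steps, Python scripts to look and compute and a tool call to move; the robot and the scene stay as the last step left them, time stands still between calls to the robot, and variables do not carry over. Pictures are saved under pics/ and viewed, and the job is handed in when it is done.

Besides the shell and the picture viewer there is one more tool, called after "Request:" as name(argument=value, ...), one argument or row to a line, values as JSON. move_arm: Moves the arm, as the interface text tells. Its arguments: {"type":"object","properties":{"series":{"type":"array","items":{"type":"array","items":{"type":"number"}}},"grip_force":{"type":"number"}},"required":["series"]}

```bash
ls; mkdir -p pics
python3 - <<'E'
from workcell import arm, vision, search_frame, masks_of
import cv2
print(arm.get_obs())
for n in ("scene","top","wrist"):
    p=vision.get_image(n); cv2.imwrite(f"pics/{n}0.png",p["pixels"][...,::-1]); print(n,p["shot"],p["intrinsics"].tolist(),p["rvec"],p["tvec"])
E
```

```text
pics
{'t': 0.0, 'joints': array([-1.53229067e+00,  3.81219574e-01,  1.29830105e+00,  3.09084714e-05,
        1.46361697e+00, -2.15281033e-01]), 'qvel': array([-4.98038800e-04, -1.59520733e-04,  8.14241571e-05, -1.76139568e-05,
       -1.08236738e-03,  1.18131671e-05]), 'effort': array([ 7.62952313e-04, -4.48455906e+01, -2.31274295e+01, -1.27955154e-04,
        4.79503840e-03,  7.94259336e-06]), 'tcp_pos': array([ 0.13809261, -0.53206217,  0.23068554]), 'ee_rot': array([ 0.08954438, -0.08942631,  0.70196459, -0.70087834]), 'force': array([ 0.4510787 , -0.98849589, -0.19456646]), 'wrist_torque': array([-0.01620794,  0.00048309,  0.00686407]), 'opening': 0.08550574193030126}
scene 1 [[404.96511317905697, 0.0, 277.9495917303511], [0.0, 404.96511317905697, 204.17721334309664], [0.0, 0.0, 1.0]] [ 2.09771748  0.85192527 -0.38311917] [-0.40994309 -0.20999949  1.41407133]
top 2 [[503.50457991761755, 0.0, 278.7307361863703], [0.0, 503.50457991761755, 211.11631686981917], [0.0, 0.0, 1.0]] [ 2.15489709 -2.2121904   0.08884755] [-0.0209961   0.55802577  1.54072289]
wrist 3 [[360.280540859891, 0.0, 278.03163013016535], [0.0, 360.280540859891, 210.95647553698697], [0.0, 0.0, 1.0]] [-2.28615369  1.76778633  0.27188953] [-0.54998101 -0.03959747  0.37893262]
```

View pics/scene0.png

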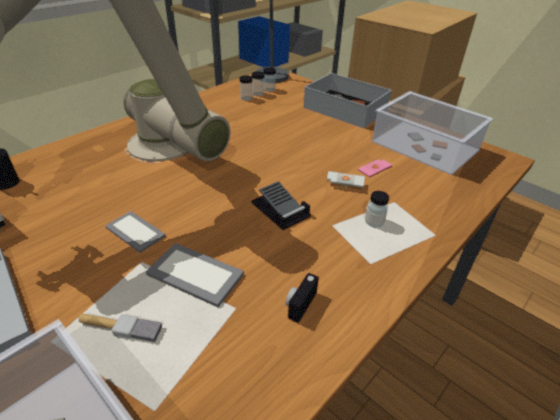

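View pics/top0.png

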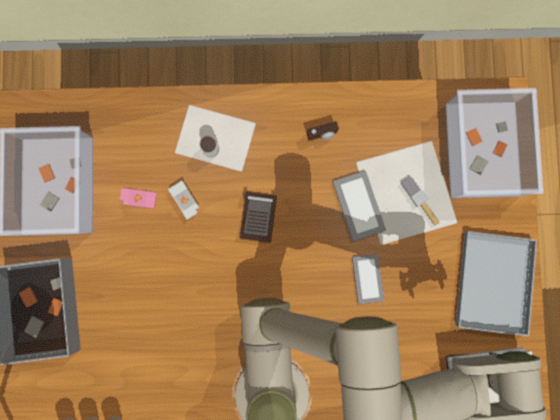

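View pics/wrist0.png

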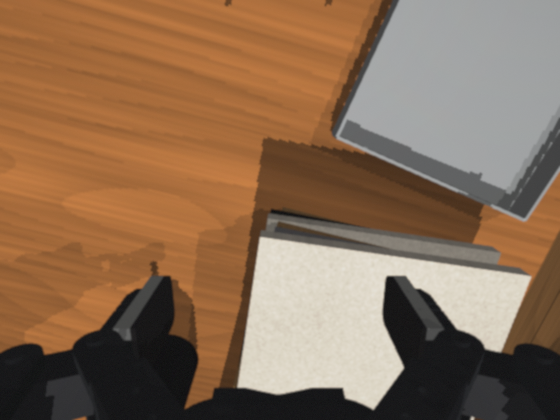

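The top view shows the large light pad at about (358,206), with a smaller look-alike at (368,279). The glass slide is at (183,200), with a pink look-alike at (138,198). The foot switch is at (259,217), the jar at (208,145), the camera at (320,130) and the brush at (420,200). Next I'll measure them.

```bash
cat > h.py <<'E'
import numpy as np, cv2
from workcell import arm, vision, search_frame, masks_of
def cam(p):
    R,_=cv2.Rodrigues(np.array(p["rvec"],float)); return R,np.array(p["tvec"],float).ravel(),np.array(p["intrinsics"])
def toworld(p,c):
    R,t,K=cam(p); return R.T@(np.array(c)-t)
def onplane(p,uv,z):
    R,t,K=cam(p); uv=np.atleast_2d(uv); d=np.c_[uv,np.ones(len(uv))]@np.linalg.inv(K).T@R; c=-R.T@t
    return c+d*((z-c[2])/d[:,2])[:,None]
def proj(p,X):
    return cv2.projectPoints(np.atleast_2d(np.array(X,float)),np.array(p["rvec"],float),np.array(p["tvec"],float),p["intrinsics"],None)[0][:,0]
def rect(p,m,z):
    vs,us=np.nonzero(m); P=onplane(p,np.c_[us,vs],z)[:,:2]
    (c,s,a)=cv2.minAreaRect((P*1000).astype(np.float32)); 
    if s[0]<s[1]: s=s[::-1]; a+=90
    return np.round(c,1),np.round(s,1),round((a+90)%180-90,1)
E
python3 - <<'E'
from h import *
p=vision.get_image("top"); q=vision.get_image("scene")
for n,z in (("slide",.026),("stand",.02),("light_pad",.014),("footswitch",.01),("pedal",.04),("jar",.09),("camera",.059),("brush",.01)):
  for nm,im in (("top",p),("scene",q)):
    for d in search_frame(im,n)[:4]:
        w=toworld(im,d["at"]); print(n,nm,round(d["score"],2),np.round(w,3),np.round(proj(im,w)[0]))
  for d in masks_of(p,n)[:4]:
    print("   mask",round(d["score"],2),d["pixels"].sum(),rect(p,d["pixels"],z))
img=p["pixels"]; a=cv2.resize(img[150:260,100:300],None,fx=4,fy=4,interpolation=cv2.INTER_CUBIC); cv2.imwrite("pics/t1.png",a[...,::-1])
img=q["pixels"]; a=cv2.resize(img[130:270,230:420],None,fx=4,fy=4,interpolation=cv2.INTER_CUBIC); cv2.imwrite("pics/s1.png",a[...,::-1])
E
```

```text
slide top 0.96 [0.601 0.254 0.03 ] [185. 199.]
slide top 0.59 [0.612 0.405 0.009] [138. 198.]
slide scene 0.87 [0.612 0.399 0.009] [373. 167.]
   mask 0.61 541 (array([609.1, 401.7]), array([109.4,  50.1]), 81.4)
stand top 0.74 [0.754 0.173 0.09 ] [208. 146.]
stand scene 0.61 [0.604 0.24  0.005] [342. 187.]
stand scene 0.56 [0.543 0.028 0.041] [279. 198.]
stand scene 0.52 [0.601 0.253 0.027] [344. 179.]
   mask 0.27 555 (array([ 574.9, -477.8]), array([166.5,  45.5]), 31.3)
light_pad top 0.58 [ 0.341 -0.307  0.011] [368. 279.]
light_pad top 0.55 [ 0.567 -0.284  0.01 ] [358. 206.]
light_pad scene 0.81 [ 0.352 -0.311  0.014] [134. 231.]
light_pad scene 0.65 [ 0.585 -0.293  0.015] [196. 275.]
   mask 0.96 1248 (array([ 341.5, -304.9]), array([145.6,  83.1]), 5.0)
   mask 0.7 2185 (array([ 568.9, -285.4]), array([198.6, 109.7]), 17.0)
footswitch top 0.74 [0.542 0.031 0.032] [257. 216.]
footswitch scene 0.64 [0.565 0.018 0.03 ] [283. 207.]
   mask 0.87 1573 (array([541.8,  30.1]), array([153.9, 102.5]), -8.3)
   mask 0.3 294 (array([766.9, 180.6]), array([64.2, 53.7]), -1.0)
pedal top 0.88 [0.541 0.033 0.044] [257. 216.]
pedal scene 0.66 [0.546 0.027 0.043] [280. 198.]
   mask 0.79 778 (array([538.5,  30.7]), array([106.3,  70.5]), -10.0)
jar top 0.65 [0.754 0.171 0.088] [208. 146.]
jar scene 0.87 [0.772 0.153 0.061] [376. 210.]
jar scene 0.56 [0.606 0.256 0.026] [346. 179.]
   mask 0.8 311 (array([750.1, 168.5]), array([60.9, 53.9]), -1.0)
camera top 0.62 [ 0.799 -0.176  0.055] [322. 131.]
camera scene 0.83 [ 0.816 -0.191  0.051] [303. 296.]
camera scene 0.48 [0.542 0.026 0.039] [279. 199.]
   mask 0.67 417 (array([ 792.3, -175.6]), array([100.3,  48.6]), -73.7)
brush top 0.83 [ 0.592 -0.467  0.012] [416. 197.]
brush scene 0.79 [ 0.596 -0.471  0.015] [128. 326.]
   mask 0.94 552 (array([ 575. , -481.9]), array([170. ,  43.3]), 32.1)
```

View pics/t1.png

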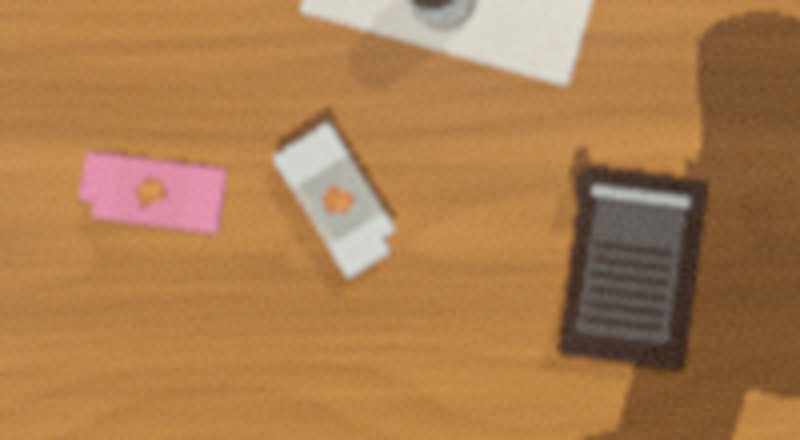

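View pics/s1.png

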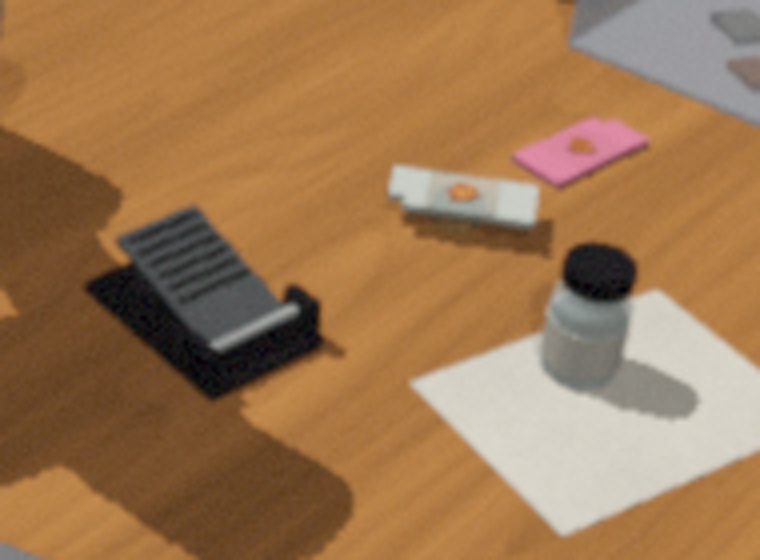

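The slide's notch faces lower right in the top view, so the label end points towards -x,-y (azimuth about -151°). Moves can only turn about z, so I plan to grip it lightly across its width. I'll then pivot it in the grip against a fixed foot-switch cheek (37 mm high), and tighten the grip afterwards. First I need exact poses.

Run:
```python
from h import *
from scipy.spatial.transform import Rotation as Ro
o=arm.get_obs(); w=o["ee_rot"]; R=Ro.from_quat(w[[1,2,3,0]]).as_matrix(); print("tool axes\n",R.round(3), "z az",np.degrees(np.arctan2(R[1,2],R[0,2])))
p=vision.get_image("top"); 
im=p["pixels"]; hsv=cv2.cvtColor(im,cv2.COLOR_RGB2HSV)
m=((hsv[...,1]<70)&(hsv[...,2]>110)).astype(np.uint8); m[:175]=0;m[225:]=0;m[:,:160]=0;m[:,205:]=0
n,l,s,c=cv2.connectedComponentsWithStats(m); k=1+np.argmax(s[1:,4]); M=l==k
print("slide",s[k],rect(p,cv2.morphologyEx(M.astype(np.uint8),cv2.MORPH_CLOSE,np.ones((9,9))),.026))
mw=((hsv[...,1]<40)&(hsv[...,2]>150)).astype(np.uint8); mw[:170]=0;mw[245:]=0;mw[:,:332]=0
n,l,s,c=cv2.connectedComponentsWithStats(mw)
L=masks_of(p,"light_pad")
for d in L[:3]:
  r=rect(p,d["pixels"],.014); print("pad",r); 
  mm=((hsv[...,2]>150)&d["pixels"]).astype(np.uint8); print("  window",rect(p,mm,.014), hsv[...,2][d["pixels"]].max())
for d in masks_of(p,"footswitch")[:1]:
  mk=d["pixels"].astype(np.uint8); 
  print("fs",rect(p,mk,.01))
  for row in (0.02,): pass
for d in masks_of(p,"pedal")[:1]:
  vs,us=np.nonzero(d["pixels"]); q=cv2.boxPoints(cv2.minAreaRect(np.c_[us,vs].astype(np.float32))); print("pedal px",q.tolist())
  print(onplane(p,q,.055).round(4).tolist()); print(onplane(p,q,.028).round(4).tolist())
```

```text
tool axes
 [[-0.968 -0.     0.251]
 [-0.251 -0.    -0.968]
 [ 0.    -1.     0.   ]] z az -75.45952569840021
slide [168 180  31  40 575] (array([601. , 256.7]), array([114.8,  54. ]), 30.8)
pad (array([ 340.7, -303.8]), array([145. ,  81.7]), 5.8)
  window (array([ 335.8, -311.3]), array([135.6,  72.8]), 2.7) 231
pad (array([ 568.1, -285.5]), array([200.2, 115.3]), 17.0)
  window (array([ 577.3, -283.2]), array([173.6, 114.2]), 17.9) 232
fs (array([541.6,  30.5]), array([149.3, 101. ]), -8.3)
pedal px [[243.1538848876953, 233.7692413330078], [247.53851318359375, 198.6923065185547], [271.04620361328125, 201.6307830810547], [266.66156005859375, 236.7077178955078]]
[[0.4888, 0.0739, 0.055], [0.5951, 0.0584, 0.055], [0.5842, -0.0129, 0.055], [0.478, 0.0031, 0.055]]
[[0.4897, 0.0758, 0.028], [0.5979, 0.0599, 0.028], [0.5868, -0.0126, 0.028], [0.4788, 0.0036, 0.028]]
```

Foot switch: centre (0.542, 0.031), yaw -8°, press point about (0.5025, 0.036). Slide: (0.601, 0.257), label azimuth -149°. Pad: (0.568, -0.285), yaw 17°. Moving above the pedal with the gripper shut.

Request:
move_arm(
  series=[
    [0,30,47,0,0],
    [0,30,47,0,0],
    [0,30,47,0,0],
    [0,30,47,0,0],
    [0,30,47,0,0],
    [0,30,47,0,0],
    [0,30,47,0,0],
    [0,30,47,0,0],
    [0,30,47,0,0],
    [0,30,47,0,0],
    [0,30,47,0,0],
    [0,30,47,0,0],
  ],
  grip_force=20,
)

```text
t: 3.15
tcp_pos: [0.5051, 0.048, 0.2325]
ee_rot: [-0.089, 0.085, -0.7, 0.704]
force: [0.4, -0.6, 0.2]
opening: 0.0001
```

Request:
move_arm(
  series=[
    [0,-3,-12,-50,0],
    [0,0,0,-50,0],
    [0,0,0,-50,0],
    [0,0,0,-15,0],
    [0,0,0,0,0],
  ],
)

```text
t: 3.78
tcp_pos: [0.5041, 0.0401, 0.0634]
ee_rot: [-0.093, 0.086, -0.699, 0.703]
force: [0.7, 0.2, 0.0]
opening: -0.0003
```

Run:
```python
from h import *
o=arm.get_obs(); print(o["t"],o["tcp_pos"],o["force"])
for n in ("scene","wrist"):
    p=vision.get_image(n); cv2.imwrite(f"pics/{n}2.png",p["pixels"][...,::-1])
    if n=="scene":
        a=cv2.resize(p["pixels"][110:270,200:400],None,fx=4,fy=3.75,interpolation=cv2.INTER_CUBIC); cv2.imwrite("pics/s2.png",a[...,::-1])
```

```text
3.775 [0.50410018 0.04011803 0.06339979] [0.69607356 0.19914471 0.00787965]
```

View pics/s2.png

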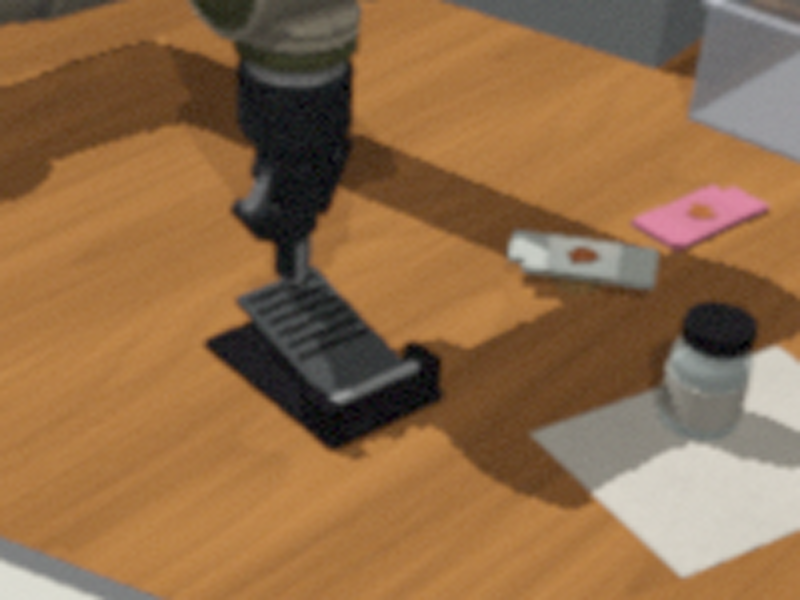

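View pics/wrist2.png

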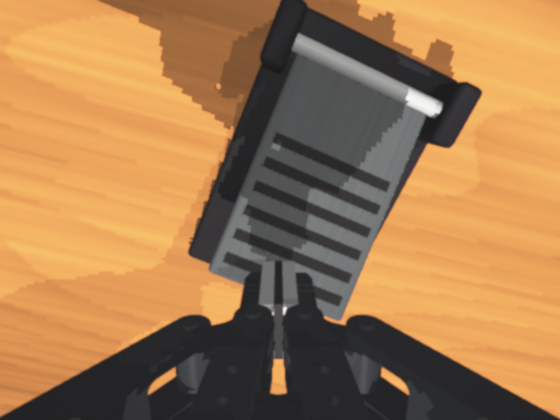

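The fingertips are centred over the free end of the pedal, and both cheeks show in the wrist view (top-left about (285,35), right about (460,115)). Pressing now.

Request:
move_arm(
  series=[
    [0,-1,-4,-12,0],
    [0,0,0,-10,0],
    [0,0,0,-8,0],
    [0,0,0,-6,0],
  ],
)

```text
t: 4.38
tcp_pos: [0.5039, 0.0357, 0.0289]
ee_rot: [-0.095, 0.084, -0.699, 0.704]
force: [-3.9, 0.9, 6.3]
opening: 0.0001
```

Request:
move_arm(
  series=[
    [0,0,0,-4,0],
    [0,0,0,-3,0],
  ],
)

```text
t: 4.62
tcp_pos: [0.5038, 0.0357, 0.0247]
ee_rot: [-0.096, 0.084, -0.698, 0.704]
force: [-16.1, 0.1, 56.7]
opening: -0.0002
```

The force rose sharply at z ≈ 0.025, so the pedal is on its stop. Releasing.

Request:
move_arm(
  series=[
    [0,0,0,5,0],
    [0,0,0,15,0],
    [0,0,0,25,0],
    [0.3,0,0,50,0],
    [1,0,0,0,0],
  ],
)

```text
t: 5.25
tcp_pos: [0.5063, 0.0352, 0.123]
ee_rot: [-0.098, 0.082, -0.698, 0.705]
force: [0.7, -1.4, -0.8]
opening: 0.0359
```

Run:
```python
from h import *
o=arm.get_obs(); print(o["t"],o["tcp_pos"],o["force"])
for n in ("scene","wrist"):
    p=vision.get_image(n); cv2.imwrite(f"pics/{n}3.png",p["pixels"][...,::-1]); print(p["rvec"],p["tvec"])
    if n=="wrist":
        for uv in ([270,5],[300,5],[265,70],[480,90],[450,145],[430,140]): pass
```

```text
5.25 [0.50627769 0.03522522 0.12297425] [ 0.65718353 -1.44088285 -0.8049758 ]
[ 2.09771748  0.85192527 -0.38311917] [-0.40994309 -0.20999949  1.41407133]
[-2.29233135  1.77327329  0.24182067] [-0.09544121  0.47323808  0.41349554]
```

View pics/scene3.png

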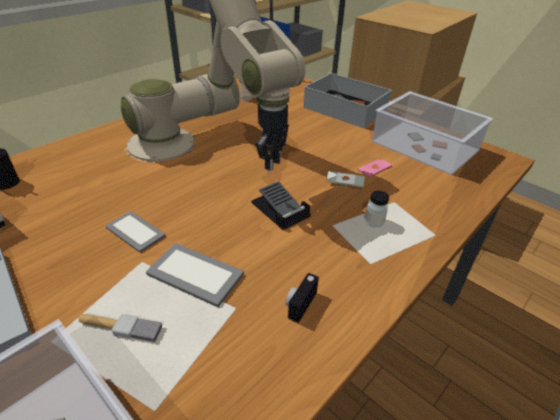

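View pics/wrist3.png

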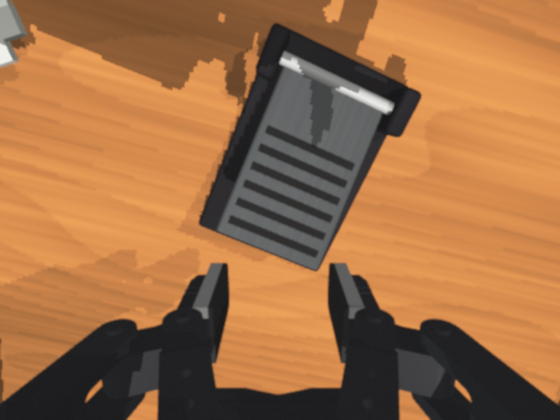

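Run:
```python
from h import *
a=cv2.imread("pics/scene0.png");b=cv2.imread("pics/scene3.png")
for n,s in(("win",np.s_[265:285,180:215]),("small",np.s_[225:238,128:142]),("paper",np.s_[350:370,150:170])): print(n,a[s].mean((0,1)).round(),b[s].mean((0,1)).round())
p=dict(rvec=[-2.29233135,1.77327329,0.24182067],tvec=[-0.09544121,0.47323808,0.41349554],intrinsics=np.array([[360.28054,0,278.0316],[0,360.28054,210.9565],[0,0,1]]))
P=onplane(p,np.array([[276,24],[290,32],[273,77],[259,71],[407,89],[420,96],[403,137],[388,131]],float),.037)
f=np.radians(-8.3); d=P[:,:2]-[.5416,.0305]; c,s=np.cos(f),np.sin(f)
print(P.round(4)); print((np.c_[d@[c,s],d@[-s,c]]*1000).round(1))
i=cv2.imread("pics/wrist3.png"); cv2.imwrite("pics/w3c.png",cv2.resize(i[10:150,230:440],None,fx=3.8,fy=3.8,interpolation=cv2.INTER_CUBIC))
```

```text
win [206. 215. 216.] [204. 214. 214.]
small [209. 219. 219.] [208. 218. 218.]
paper [196. 207. 212.] [195. 206. 210.]
[[ 0.6187  0.0647  0.037 ]
 [ 0.6168  0.0559  0.037 ]
 [ 0.5908  0.0593  0.037 ]
 [ 0.5919  0.0681  0.037 ]
 [ 0.6046 -0.0202  0.037 ]
 [ 0.6029 -0.0292  0.037 ]
 [ 0.5773 -0.0277  0.037 ]
 [ 0.5784 -0.0174  0.037 ]]
[[ 71.4  45. ]
 [ 70.7  36. ]
 [ 44.5  35.6]
 [ 44.4  44.5]
 [ 69.7 -41. ]
 [ 69.2 -50.2]
 [ 43.8 -52.4]
 [ 43.4 -42.1]]
```

View pics/w3c.png

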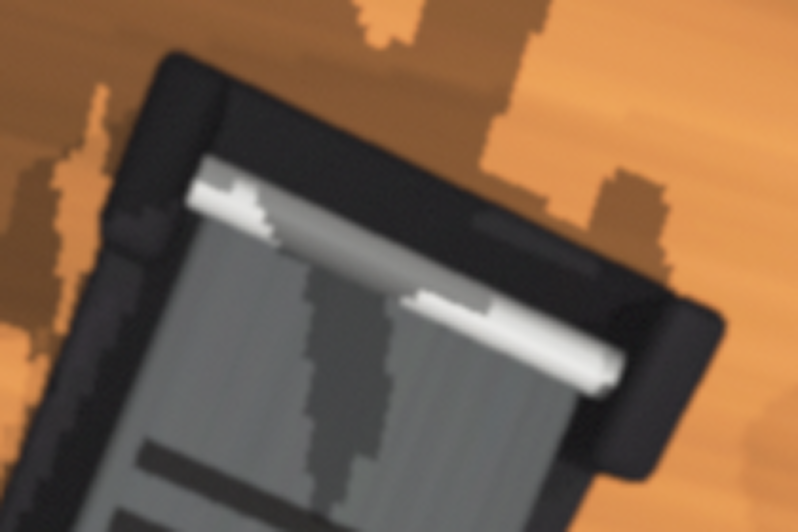

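Request:
move_arm(
  series=[
    [1,20,39,0,3],
    [1,20,39,0,3],
    [1,20,39,0,3],
    [1,20,39,0,3],
    [1,20,39,0,3],
    [1,15,37,0,0],
    [1,0,0,0,0],
  ],
)

```text
t: 6.22
tcp_pos: [0.6185, 0.2741, 0.1048]
ee_rot: [-0.182, 0.184, -0.681, 0.685]
force: [-0.3, -0.5, -0.3]
opening: 0.0854
```

```bash
cat > m.py <<'E'
from h import *
from scipy.spatial.transform import Rotation as Ro
def st():
    o=arm.get_obs(); R=Ro.from_quat(np.array(o["ee_rot"])[[1,2,3,0]]).as_matrix()
    print("t",round(o["t"],2),"tcp",(o["tcp_pos"]*1000).round(1),"az",np.degrees(np.arctan2(R[1,2],R[0,2])).round(2),"ydir",R[:,1].round(3),"zdir",R[:,2].round(3),"F",o["force"].round(1),"open",round(o["opening"]*1000,1))
E
python3 - <<'E'
from m import *
st()
p=vision.get_image("wrist"); cv2.imwrite("pics/wrist4.png",p["pixels"][...,::-1])
for d in masks_of(p,"slide")[:2]: print(d["score"],rect(p,d["pixels"],.026))
E
```

```text
t 6.22 tcp [618.5 274.1 104.8] az -60.01 ydir [-0.001 -0.006 -1.   ] zdir [ 0.5   -0.866  0.005] F [-0.3 -0.5 -0.3] open 85.4
0.71 (array([620.5, 396.6]), array([102.2,  48.2]), 81.1)
0.61 (array([602.5, 255.9]), array([110.8,  50.1]), 31.0)
```

View pics/wrist4.png

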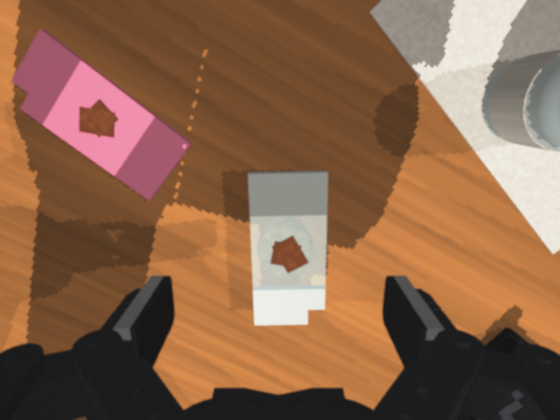

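The wrist view agrees: slide centre (0.6025, 0.256), with the plain grey end at the top and the notch bottom right. Gripping 28 mm towards the plain end.

Request:
move_arm(
  series=[
    [1,8,-4,-35,1],
    [1,0,0,-35,0],
    [1,0,0,-15,0],
    [1,0,0,0,0],
  ],
)

```text
t: 6.82
tcp_pos: [0.6257, 0.2635, 0.0176]
ee_rot: [-0.185, 0.189, -0.68, 0.684]
force: [0.5, 0.1, 1.5]
opening: 0.0856
```

Run:
```python
from m import *
st()
p=vision.get_image("wrist"); cv2.imwrite("pics/wrist5.png",p["pixels"][...,::-1])
```

```text
t 6.83 tcp [625.7 263.5  17.6] az -59.34 ydir [-0.003 -0.008 -1.   ] zdir [ 0.51  -0.86   0.005] F [0.5 0.1 1.5] open 85.6
```

View pics/wrist5.png

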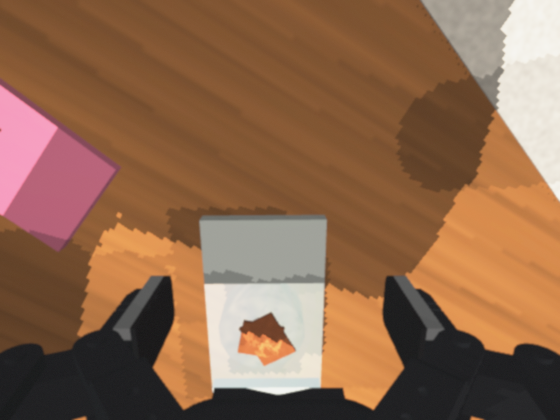

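The slide sits about 15 px left of the finger centre line, which matches the 7 mm error in y. Correcting that, lowering and closing gently.

Request:
move_arm(
  series=[
    [1,1,7,-6,0],
    [1,0,0,-5,0],
    [0.8,0,0,0,0],
  ],
  grip_force=20,
)

```text
t: 7.25
tcp_pos: [0.6283, 0.2716, 0.0097]
ee_rot: [-0.187, 0.187, -0.68, 0.684]
force: [0.5, -0.3, 0.2]
opening: 0.0697
```

Run:
```python
from m import *
st()
```

```text
t 7.25 tcp [628.3 271.6   9.7] az -59.33 ydir [ 0.003 -0.006 -1.   ] zdir [ 0.51  -0.86   0.007] F [ 0.5 -0.3  0.2] open 69.7
```

Request:
move_arm(
  series=[
    [0.8,-1,-1,-4,0],
    [0,0,0,0,0],
    [0,0,0,0,0],
    [0,0,0,0,0],
    [0,0,0,0,0],
    [0,0,0,0,0],
  ],
  grip_force=20,
)

```text
t: 8.0
tcp_pos: [0.6274, 0.2706, 0.0061]
ee_rot: [-0.188, 0.186, -0.68, 0.684]
force: [-0.8, -0.2, -0.2]
opening: 0.0495
```

Run:
```python
from m import *
st()
p=vision.get_image("wrist"); cv2.imwrite("pics/wrist6.png",p["pixels"][...,::-1])
```

```text
t 8.0 tcp [627.4 270.6   6.1] az -59.33 ydir [ 0.004 -0.006 -1.   ] zdir [ 0.51  -0.86   0.007] F [-0.8 -0.2 -0.2] open 49.5
```

View pics/wrist6.png

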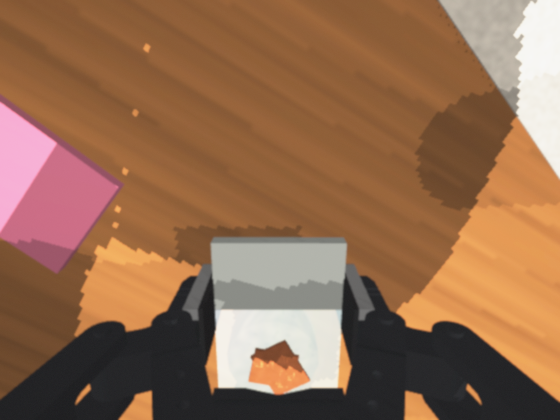

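Gripped at 49.5 mm opening, 29 mm into the plain half. Lifting, then turning and moving to the outer side of the +y cheek.

Request:
move_arm(
  series=[
    [0,0,0,12,0],
    [0,0,0,25,0],
    [0,0,0,35,0],
    [0,-3,-25,0,8.5],
    [0,-3,-25,0,8.5],
    [0,-3,-25,0,8.5],
    [0,-3,-25,0,8.5],
    [0,-3,-25,0,8.5],
    [0,-3,-20,0,8.5],
    [0,0,-20,0,0],
    [0,0,0,0,0],
  ],
  grip_force=25,
)

```text
t: 9.43
tcp_pos: [0.61, 0.1008, 0.0894]
ee_rot: [-0.475, 0.466, -0.525, 0.531]
force: [-0.4, 0.6, -0.5]
opening: 0.0496
```

Run:
```python
from m import *
st()
p=vision.get_image("wrist"); cv2.imwrite("pics/wrist7.png",p["pixels"][...,::-1])
p=vision.get_image("scene"); cv2.imwrite("pics/s7.png",cv2.resize(p["pixels"][90:250,230:430],None,fx=4,fy=3.75,interpolation=cv2.INTER_CUBIC)[...,::-1])
```

```text
t 9.43 tcp [610.  100.8  89.4] az -6.57 ydir [ 0.016  0.002 -1.   ] zdir [ 0.993 -0.114  0.016] F [-0.4  0.6 -0.5] open 49.6
```

View pics/wrist7.png

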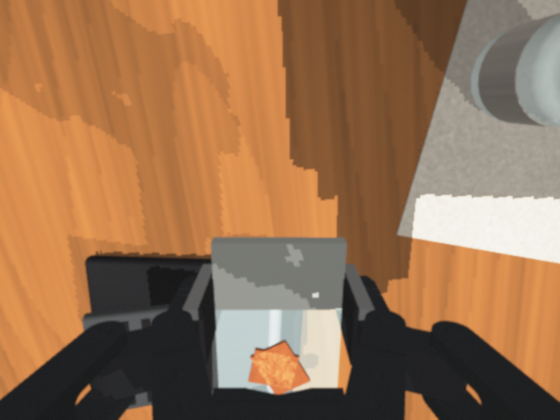

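View pics/s7.png

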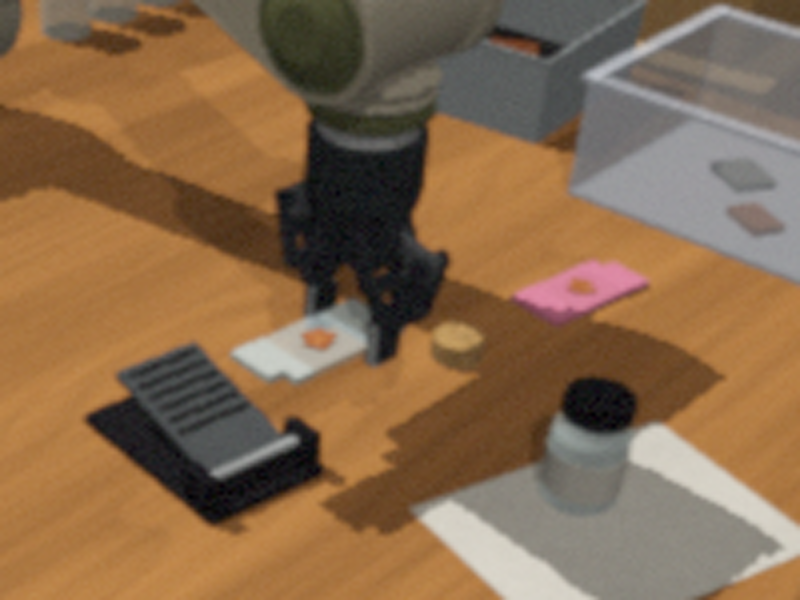

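The slide is held level with its label end over the cheek. Lowering to just above contact.

Request:
move_arm(
  series=[
    [0,-1,-3,-25,-1.7],
    [0,0,0,-25,0],
    [0,0,0,-5,0],
    [0,0,0,0,0],
  ],
)

```text
t: 10.02
tcp_pos: [0.6095, 0.1027, 0.0347]
ee_rot: [-0.469, 0.458, -0.53, 0.538]
force: [0.0, -0.8, -0.3]
opening: 0.0494
```

Run:
```python
from m import *
st()
```

```text
t 10.03 tcp [609.5 102.7  34.7] az -8.06 ydir [ 0.019  0.003 -1.   ] zdir [ 0.99  -0.14   0.019] F [ 0.  -0.8 -0.3] open 49.4
```

Request:
move_arm(
  series=[
    [0,0,-6,-4,0],
    [0,0,0,-4,0],
    [0,0,0,-4,0],
    [0,0,0,-3,0],
  ],
)

```text
t: 10.52
tcp_pos: [0.6107, 0.0966, 0.0216]
ee_rot: [-0.47, 0.457, -0.529, 0.539]
force: [-2.7, 1.7, 7.8]
opening: 0.0492
```

Run:
```python
from m import *
st()
```

```text
t 10.53 tcp [610.7  96.6  21.6] az -8.05 ydir [ 0.023  0.003 -1.   ] zdir [ 0.99  -0.14   0.023] F [-2.7  1.7  7.8] open 49.2
```

Contact came at the predicted height (Fz ≈ 8 N). Pivoting along an arc.

Request:
move_arm(
  series=[
    [0,0,0,-3,0],
    [0,0,-0.5,-3,0],
    [0,0,-0.5,-3,0],
  ],
  grip_force=20,
)

```text
t: 10.9
tcp_pos: [0.6109, 0.0967, 0.0152]
ee_rot: [-0.471, 0.456, -0.529, 0.539]
force: [-3.5, 2.2, 8.5]
opening: 0.0493
```

Run:
```python
from m import *
st()
p=vision.get_image("wrist"); cv2.imwrite("pics/wrist8.png",p["pixels"][...,::-1])
p=vision.get_image("scene"); cv2.imwrite("pics/s8.png",cv2.resize(p["pixels"][90:250,230:430],None,fx=4,fy=3.75,interpolation=cv2.INTER_CUBIC)[...,::-1])
```

```text
t 10.9 tcp [610.9  96.7  15.2] az -8.04 ydir [ 0.026  0.004 -1.   ] zdir [ 0.99  -0.14   0.025] F [-3.5  2.2  8.5] open 49.3
```

View pics/wrist8.png

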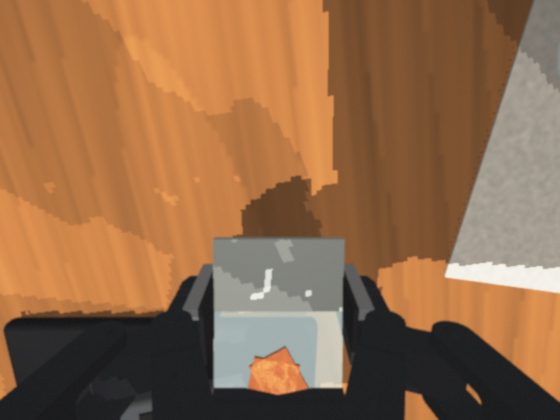

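View pics/s8.png

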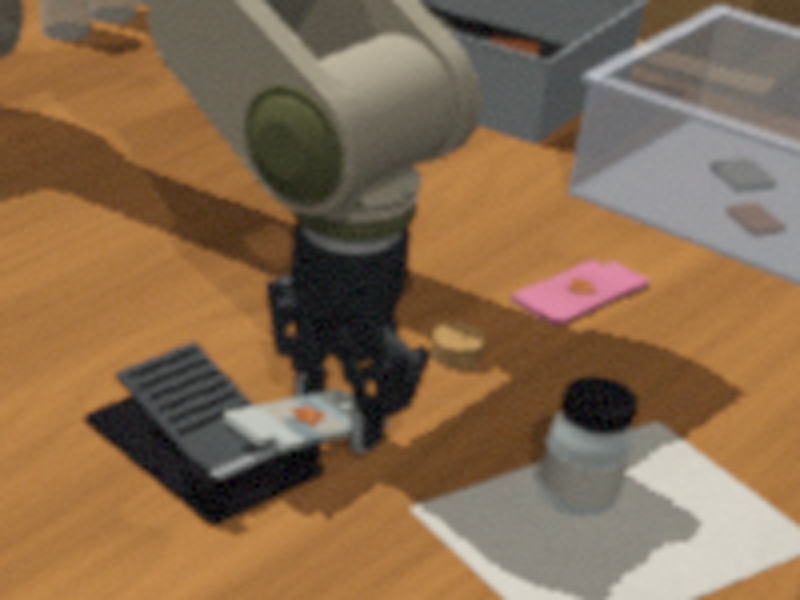

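The plain end looks slightly narrower in the wrist view (130 px against 133), which fits the slide pivoting in the grip. Continuing.

Request:
move_arm(
  series=[
    [0,0,-1,-4,0],
    [0,0,-1,-4,0],
    [0,0,-1,-3,0],
  ],
)

```text
t: 11.38
tcp_pos: [0.6112, 0.0953, 0.0072]
ee_rot: [-0.473, 0.455, -0.528, 0.539]
force: [-4.5, 3.6, 10.3]
opening: 0.0493
```

Run:
```python
from m import *
st()
p=vision.get_image("wrist"); cv2.imwrite("pics/wrist9.png",p["pixels"][...,::-1])
p=vision.get_image("scene"); cv2.imwrite("pics/s9.png",cv2.resize(p["pixels"][90:250,230:430],None,fx=4,fy=3.75,interpolation=cv2.INTER_CUBIC)[...,::-1])
```

```text
t 11.38 tcp [611.2  95.3   7.2] az -8.01 ydir [ 0.028  0.005 -1.   ] zdir [ 0.99  -0.139  0.027] F [-4.5  3.6 10.3] open 49.3
```

View pics/wrist9.png

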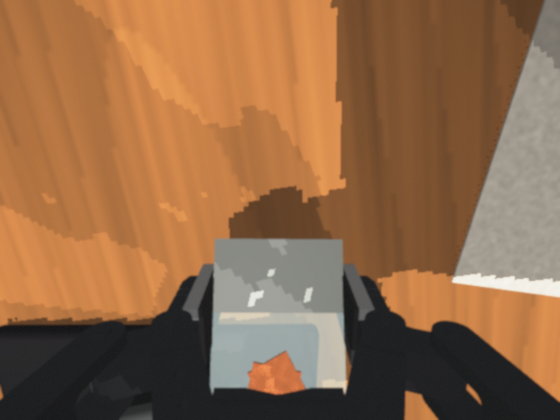

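View pics/s9.png

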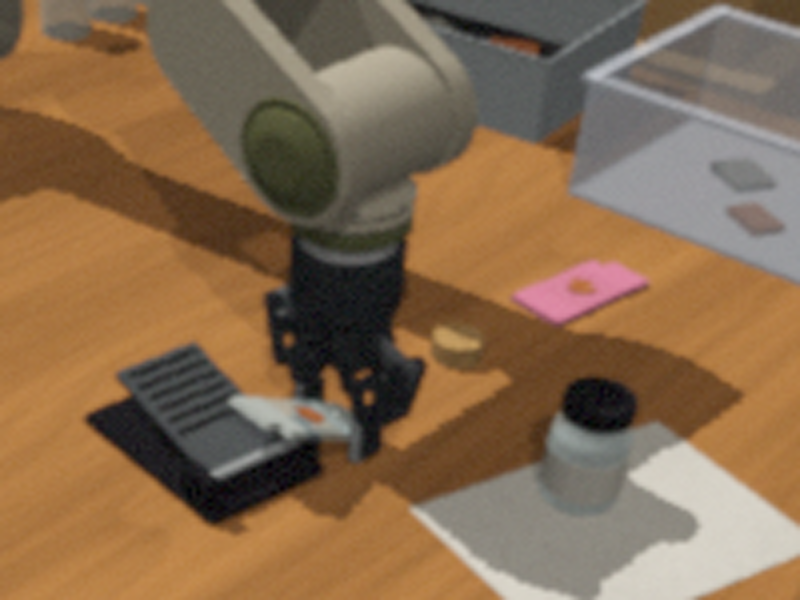

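The slide is clearly pivoting label-up. I'll measure the tilt from the images before going further.

```bash
cat > tilt.py <<'E'
from m import *
from scipy.optimize import least_squares
def model(o,x,d,th,pts,roll=0):
    # slide pts (mm, slide frame centred); G at slide x=x ; d mm above TCP
    R=Ro.from_quat(np.array(o["ee_rot"])[[1,2,3,0]]).as_matrix()
    up=-R[:,1]; sy=R[:,2]; sx=np.cross(sy,up)   # level slide x
    X=np.cos(th)*sx+np.sin(th)*up; Z=np.cross(X,sy)
    G=o["tcp_pos"]*1000+up*d
    return (G+np.outer(pts[:,0]-x,X)+np.outer(pts[:,1],sy)+np.outer(pts[:,2],Z))/1000
E
python3 - <<'E'
from tilt import *
o=arm.get_obs(); p=vision.get_image("wrist"); st()
im=p["pixels"]; cv2.imwrite("pics/w10.png",cv2.resize(im[220:400,180:380],None,fx=4,fy=3.3,interpolation=cv2.INTER_CUBIC)[...,::-1])
pts=np.array([[-55,25,3],[-55,-25,3],[-27,25,3],[-27,-25,3]],float)
for th in (0,15,25,30,35,40): print(th,proj(p,model(o,-28.9,17,np.radians(th),pts)).round(1).tolist())
E
```

```text
t 11.53 tcp [611.2  95.3   7.1] az -8.01 ydir [ 0.028  0.005 -1.   ] zdir [ 0.99  -0.139  0.027] F [-3.   2.2  7.9] open 49.6
0 [[348.0, 240.6], [210.7, 240.5], [343.8, 307.8], [214.7, 307.7]]
15 [[344.7, 234.1], [213.9, 234.0], [344.1, 306.4], [214.4, 306.4]]
25 [[342.5, 232.5], [216.0, 232.5], [344.2, 305.3], [214.3, 305.2]]
30 [[341.5, 232.5], [216.9, 232.5], [344.3, 304.6], [214.2, 304.5]]
35 [[340.5, 233.1], [217.9, 233.0], [344.3, 303.9], [214.2, 303.8]]
40 [[339.6, 234.0], [218.8, 234.0], [344.4, 303.1], [214.1, 303.1]]
```

View pics/w10.png

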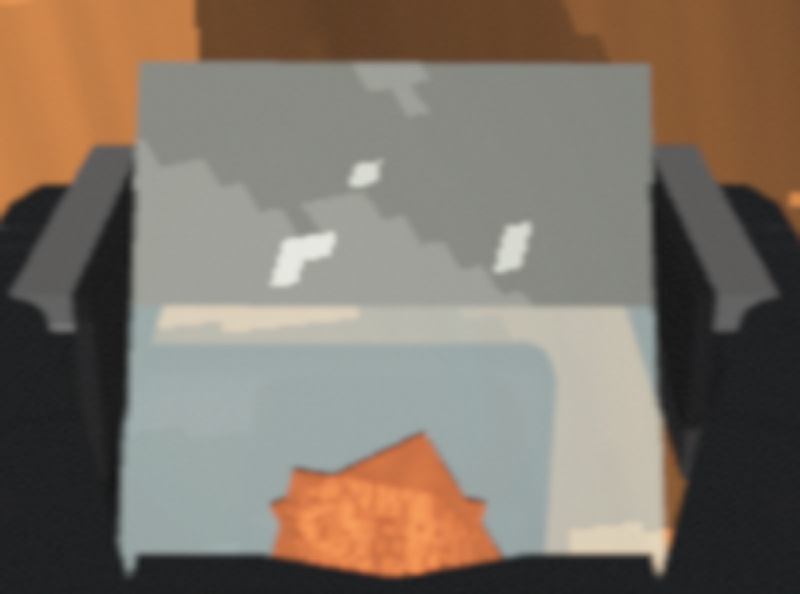

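```bash
cat >> tilt.py <<'E'
pts4=np.array([[-55,25,3],[-55,-25,3],[-27,25,3],[-27,-25,3]],float)
def fit(o,p,obs,edge=None):
    obs=np.array(obs,float)
    def f(v):
        r=(proj(p,model(o,v[0],v[1],v[2],pts4))-obs)
        r=r-0*r
        r[:,0]-=v[3]
        out=[r.ravel()]
        if edge is not None:
            q=proj(p,model(o,v[0],v[1],v[2],np.array([[v[4],25,3],[v[4],-25,3]])))
            q[:,0]-=v[3]; out.append((q-np.array(edge)).ravel())
        return np.concatenate(out)
    s=least_squares(f,[-29,17,.4,0,5.]); print("x %.1f d %.1f th %.1f"%(s.x[0],s.x[1],np.degrees(s.x[2])),s.x[3:].round(1),"res",s.fun.round(1)); return s.x
E
python3 - <<'E'
from tilt import *
o=arm.get_obs(); p=vision.get_image("wrist")
fit(o,p,[[342.7,238.8],[215,238.8],[343.2,312.4],[213.2,312.4]],[[346.7,388],[209.5,388]])
fit(o,p,[[342.7,238.8],[215,238.8],[343.2,312.4],[213.2,312.4]])
E
```

```text
x -30.9 d 18.3 th 27.7 [ 0.9 -0.2] res [-0.9  0.1 -0.1  0.   1.  -0.  -0.6 -0.1 -0.1  0.1  0.7 -0. ]
x -31.3 d 17.2 th 23.2 [0.8 5. ] res [-0.3  0.2 -0.4  0.2  0.5 -0.2  0.1 -0.2]
```

Tilt is about 26°. About 9° more is needed.

Request:
move_arm(
  series=[
    [0,0,-1.5,-3,0],
    [0,0,-1.5,-2,0],
    [0,0,-1,-1,0],
  ],
)

```text
t: 11.95
tcp_pos: [0.6112, 0.0943, 0.0044]
ee_rot: [-0.474, 0.454, -0.529, 0.538]
force: [-3.8, 6.3, 8.7]
opening: 0.0491
```

Run:
```python
from tilt import *
o=arm.get_obs(); p=vision.get_image("wrist"); st()
im=p["pixels"]; cv2.imwrite("pics/w11.png",cv2.resize(im[220:400,180:380],None,fx=4,fy=3.3,interpolation=cv2.INTER_CUBIC)[...,::-1])
```

```text
t 12.0 tcp [611.2  94.2   4.4] az -7.98 ydir [ 0.031  0.009 -0.999] zdir [ 0.99  -0.139  0.03 ] F [-3.   5.2  8.8] open 49.2
```

View pics/w11.png

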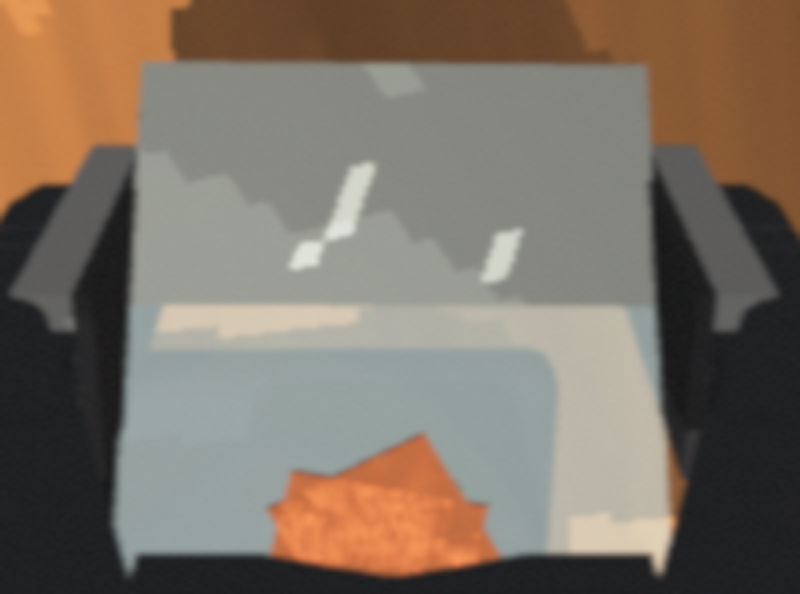

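Request:
move_arm(
  series=[
    [0,0,-2,-3,0],
    [0,0,-2,-3,0],
    [0,0,-2,-2,0],
  ],
)

```text
t: 12.38
tcp_pos: [0.6112, 0.092, 0.0]
ee_rot: [-0.477, 0.452, -0.529, 0.537]
force: [-3.9, 9.7, 11.1]
opening: 0.049
```

Run:
```python
from tilt import *
o=arm.get_obs(); p=vision.get_image("wrist"); st()
im=p["pixels"]; cv2.imwrite("pics/w12.png",cv2.resize(im[220:400,180:380],None,fx=4,fy=3.3,interpolation=cv2.INTER_CUBIC)[...,::-1])
```

```text
t 12.43 tcp [ 6.112e+02  9.190e+01 -1.000e-01] az -7.93 ydir [ 0.034  0.014 -0.999] zdir [ 0.99  -0.138  0.032] F [-4.3  8.5 10.3] open 49.6
```

View pics/w12.png

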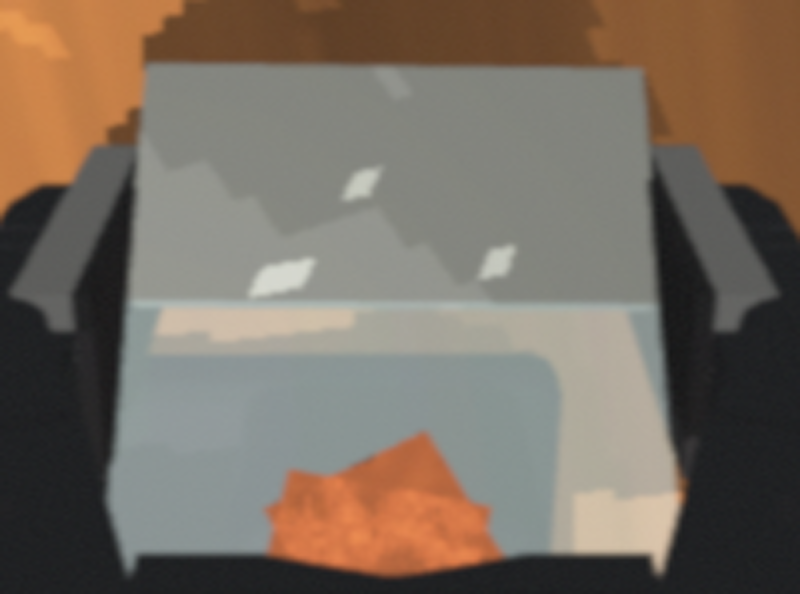

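Run:
```python
from tilt import *
o=arm.get_obs(); p=vision.get_image("wrist")
v=fit(o,p,[[340.8,240.3],[217,238.8],[344.2,311.8],[212.2,310.8]])
P=model(o,*v[:3],np.array([[-55,0,0],[55,0,0],[0,-25,0],[0,25,0]],float))*1000; print(P.round(1))
```

```text
x -31.1 d 18.3 th 36.4 [0.7 5. ] res [-0.4 -0.7 -0.3  0.7  0.4 -0.4  0.4  0.5]
[[613.7 111.    4.3]
 [599.3  22.4  68. ]
 [581.7  70.1  35.4]
 [631.2  63.2  37. ]]
```

Fitted tilt is about 36°. Tightening the grip and lifting.

Request:
move_arm(
  series=[
    [0,0,0,0,0],
    [0,0,0,0,0],
    [0,0,1,4,0],
    [0,0,3,15,0],
    [0,0,0,30,0],
    [0,0,0,40,0],
    [0,0,0,40,0],
    [0,0,0,20,0],
    [0,0,0,0,0],
  ],
  grip_force=60,
)

```text
t: 13.6
tcp_pos: [0.6108, 0.0967, 0.1586]
ee_rot: [-0.477, 0.451, -0.528, 0.538]
force: [0.4, -0.4, -0.1]
opening: 0.0487
```

Run:
```python
from tilt import *
o=arm.get_obs(); p=vision.get_image("wrist"); st()
im=p["pixels"]; cv2.imwrite("pics/w13.png",cv2.resize(im[220:400,180:380],None,fx=4,fy=3.3,interpolation=cv2.INTER_CUBIC)[...,::-1])
p=vision.get_image("scene"); cv2.imwrite("pics/s13.png",cv2.resize(p["pixels"][60:220,210:410],None,fx=4,fy=3.75,interpolation=cv2.INTER_CUBIC)[...,::-1])
```

```text
t 13.65 tcp [610.4  96.7 157.5] az -7.94 ydir [ 0.036  0.013 -0.999] zdir [ 0.99  -0.138  0.034] F [-1.  -0.9 -0.4] open 48.6
```

View pics/w13.png

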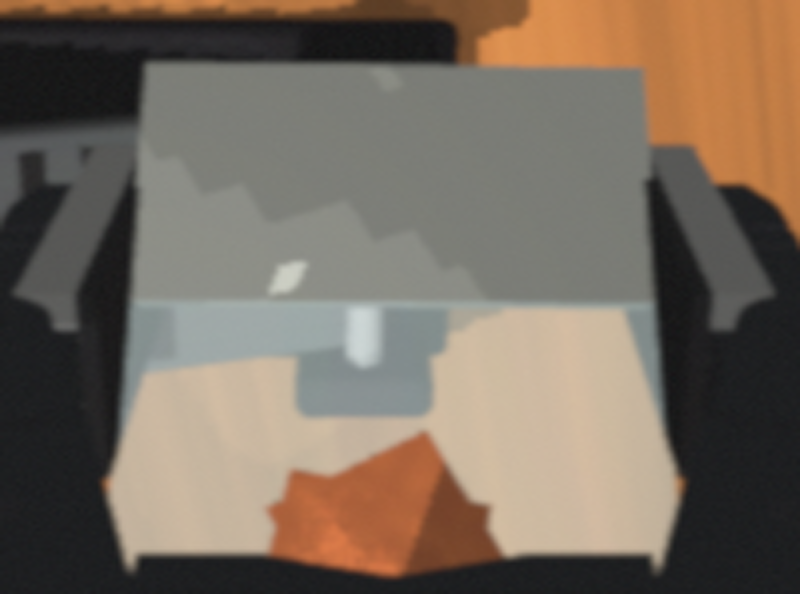

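View pics/s13.png

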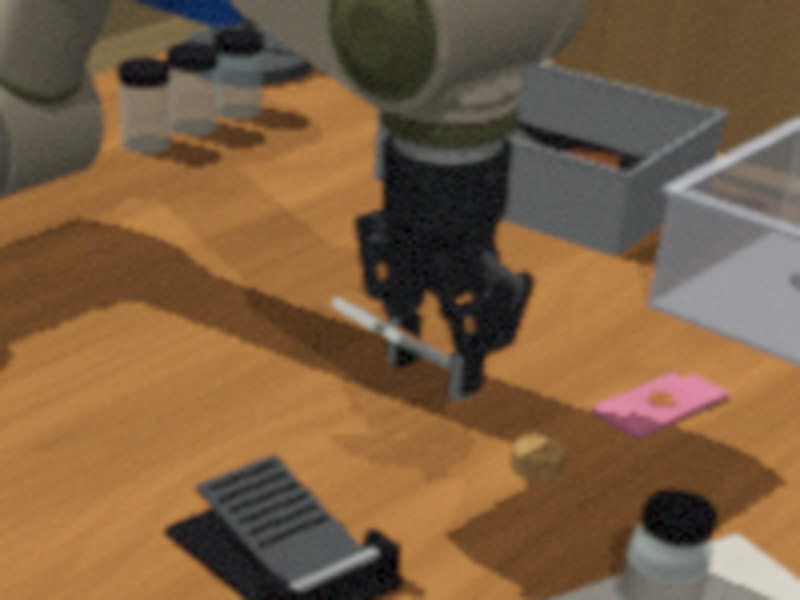

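The label end is clearly tipped up and held, and the pedal is back up. Now moving over the pad and turning the label end towards the pad's +x.

Request:
move_arm(
  series=[
    [0,-5,-33,0,9.6],
    [0,-5,-33,0,9.6],
    [0,-5,-33,0,9.6],
    [0,-5,-33,0,9.6],
    [0,-5,-33,0,9.6],
    [0,-5,-33,0,9.6],
    [0,-5,-33,0,9.6],
    [0,-5,-33,0,9.6],
    [0,-5,-33,0,9.6],
    [0,-5,-33,0,9.6],
    [0,-5,-33,0,9.6],
    [0,-5,-25,0,9.6],
    [0,0,0,0,0],
    [0,0,0,0,0],
  ],
)

```text
t: 15.45
tcp_pos: [0.5397, -0.2997, 0.1362]
ee_rot: [0.704, -0.687, -0.111, 0.146]
force: [0.2, 1.1, -0.7]
opening: 0.0484
```

```bash
cat > goal.py <<'E'
from tilt import *
def goal(o,v,pc=(568.5,-285.5),az=17.0):
    P=model(o,*v[:3],np.array([[0,0,0],[55,0,0],[0,25,0]],float))*1000
    x=(P[1]-P[0])/55; print("centre",P[0].round(1),"az",np.degrees(np.arctan2(x[1],x[0])).round(1),"tilt",np.degrees(np.arcsin(x[2])).round(1),"roll",np.degrees(np.arcsin((P[2]-P[0])[2]/25)).round(1),"delta",(np.array([*pc,114])-P[0]).round(1))
E
python3 - <<'E'
from goal import *
o=arm.get_obs(); st()
goal(o,[-31.1,18.3,np.radians(36.4)])
p=vision.get_image("wrist")
im=p["pixels"]; cv2.imwrite("pics/w14.png",im[...,::-1])
E
```

```text
t 15.45 tcp [ 539.7 -299.7  136.2] az 110.85 ydir [-0.053  0.015 -0.999] zdir [-0.356  0.934  0.032] F [ 0.2  1.1 -0.7] open 48.4
centre [ 565.  -291.3  171.8] az 19.6 tilt 33.9 roll 1.9 delta [  3.5   5.8 -57.8]
```

View pics/w14.png

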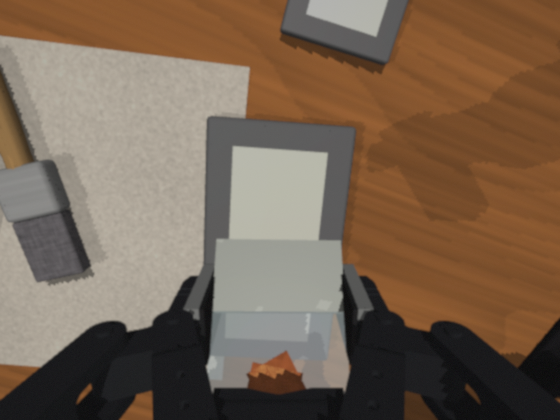

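Request:
move_arm(
  series=[
    [0,3,7,-20,-2.6],
    [0,0,0,-20,0],
    [0,0,0,-14,0],
    [0,0,0,0,0],
  ],
)

```text
t: 16.0
tcp_pos: [0.5437, -0.2888, 0.0808]
ee_rot: [0.707, -0.689, -0.094, 0.129]
force: [0.5, 0.6, -0.8]
opening: 0.049
```

Run:
```python
from goal import *
o=arm.get_obs(); st()
goal(o,[-31.1,18.3,np.radians(36.4)])
p=vision.get_image("wrist")
im=p["pixels"]; cv2.imwrite("pics/w15.png",cv2.resize(im[220:400,180:380],None,fx=4,fy=3.3,interpolation=cv2.INTER_CUBIC)[...,::-1])
for n in("top","scene"):
  p=vision.get_image(n); cv2.imwrite(f"pics/{n}15.png",p["pixels"][...,::-1])
```

```text
t 16.0 tcp [ 543.7 -288.8   80.8] az 108.09 ydir [-0.052  0.017 -0.999] zdir [-0.31   0.95   0.033] F [ 0.5  0.6 -0.8] open 49.0
centre [ 569.4 -281.7  116.4] az 16.8 tilt 33.9 roll 1.9 delta [-0.9 -3.8 -2.4]
```

View pics/w15.png

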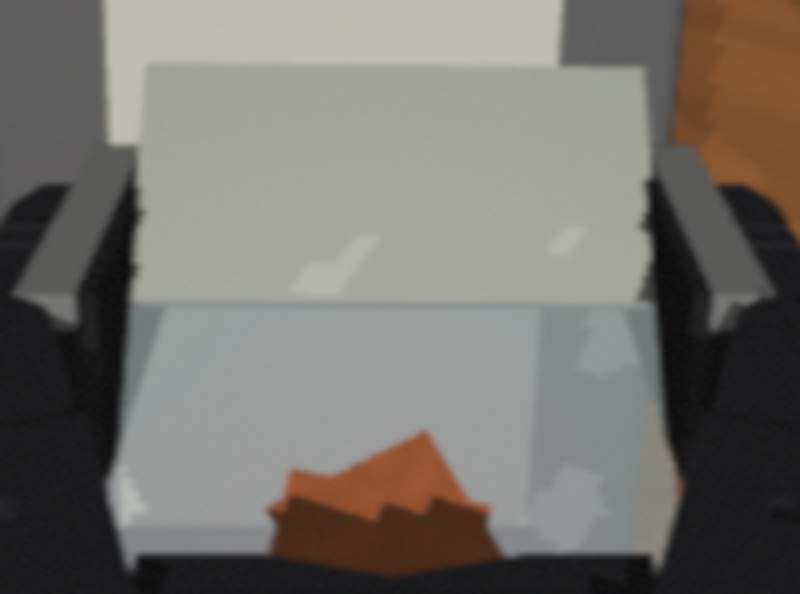

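View pics/top15.png

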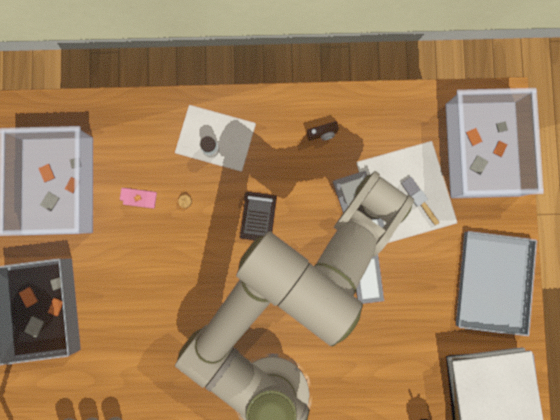

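View pics/scene15.png

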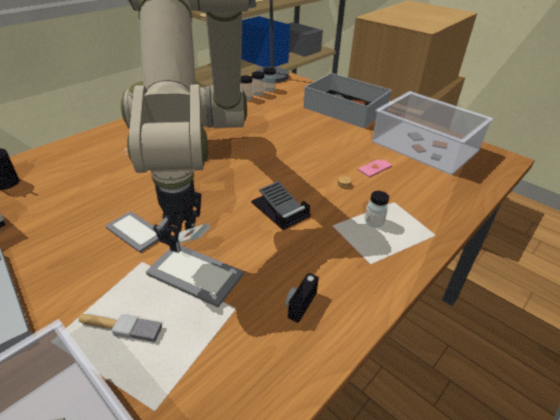

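Bystanders haven't moved. I'll make the small correction and verify the tilt by overlaying the model on the scene view.

Request:
move_arm(
  series=[
    [0,-1,-4,-2,0],
    [0,0,0,0,0],
    [0,0,0,0,0],
  ],
)

```text
t: 16.52
tcp_pos: [0.5436, -0.2946, 0.0816]
ee_rot: [0.706, -0.691, -0.095, 0.127]
force: [-0.6, -0.2, -0.8]
opening: 0.0484
```

Run:
```python
from goal import *
o=arm.get_obs(); st()
p=vision.get_image("scene"); im=p["pixels"][...,::-1].copy()
cv2.imwrite("pics/s16a.png",cv2.resize(im[200:300,130:250],None,fx=6,fy=6,interpolation=cv2.INTER_CUBIC))
big=cv2.resize(im[200:300,130:250],None,fx=6,fy=6,interpolation=cv2.INTER_CUBIC)
for th,c in ((36.4,(0,255,0)),(28,(255,0,0)),(44,(0,0,255))):
    v=[-31.1,18.3,np.radians(th)]
    if th==36.4: goal(o,v)
    q=proj(p,model(o,*v,np.array([[-55,-25,3],[55,-25,3],[55,25,3],[-55,25,3]],float)))
    cv2.polylines(big,[((q-[130,200])*6+2.5).astype(np.int32)],True,c,1)
cv2.imwrite("pics/s16.png",big)
```

```text
t 16.52 tcp [ 543.6 -294.6   81.6] az 108.06 ydir [-0.047  0.014 -0.999] zdir [-0.31   0.95   0.028] F [-0.6 -0.2 -0.8] open 48.4
centre [ 569.1 -287.3  117.3] az 17.0 tilt 34.1 roll 1.6 delta [-0.6  1.8 -3.3]
```

View pics/s16a.png

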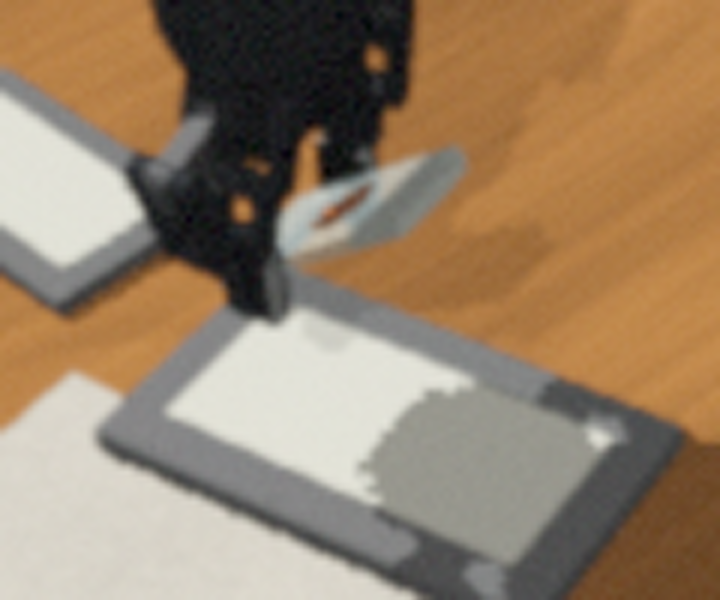

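View pics/s16.png

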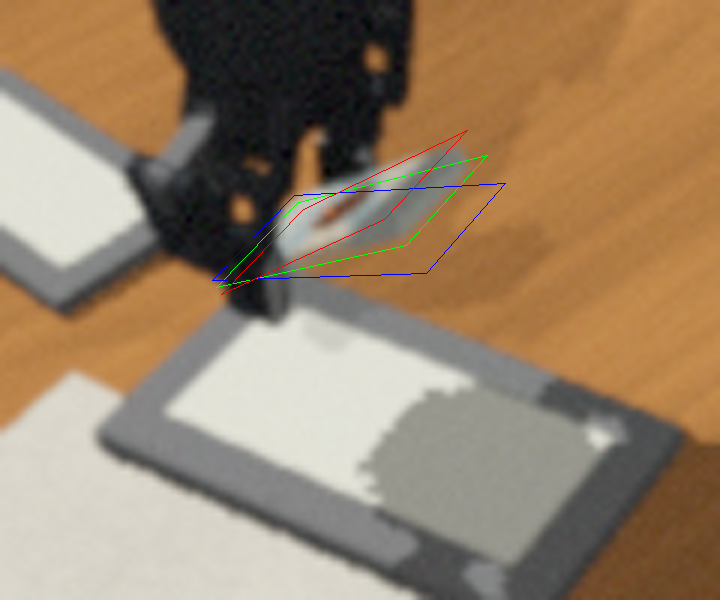

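The scene overlay for the fitted pose (34° tilt in the world) matches. The notched tip lies at about (465,160), where the model puts the notch corner. One last trim of 3 mm, then hand in.

Request:
move_arm(
  series=[
    [0,-0.5,1.5,-4,0],
    [0,0,0,0,0],
    [0,0,0,0,0],
    [0,0,0,0,0],
    [0,0,0,0,0],
  ],
)

```text
t: 17.2
tcp_pos: [0.543, -0.2929, 0.0773]
ee_rot: [0.706, -0.691, -0.095, 0.127]
force: [-0.4, -0.4, -1.4]
opening: 0.0484
```

Run:
```python
from goal import *
o=arm.get_obs(); st(); goal(o,[-31.1,18.3,np.radians(36.4)]); print(abs(o["qvel"]).max())
```

```text
t 17.2 tcp [ 543.  -292.9   77.3] az 108.07 ydir [-0.047  0.014 -0.999] zdir [-0.31   0.95   0.028] F [-0.4 -0.4 -1.4] open 48.4
centre [ 568.6 -285.6  113. ] az 17.0 tilt 34.0 roll 1.6 delta [-0.1  0.1  1. ]
0.0025895181992290736
```

Run:
```python
from workcell import arm
print(arm.job_done())
```

```text
the job is handed in; nothing more can be done
None
```

The job is handed in at t ≈ 17.2 s of the 53 s allowed. The slide is held steady over the light pad with its label end tipped up; two things, listed at the end, I could not confirm.

**What I did**
- **Pedal:** I pressed it until the force rose sharply at about 25 mm height, the stated stop, then let it up. Later views show it back up.
- **Grip:** I gripped the glass slide across its width about 30 mm into the plain half, so the label end stays uncovered.
- **Tilt:** Moves could only turn about the vertical, so I pivoted the slide in a light 20 N grip against the foot switch's fixed cheek. I then tightened to 60 N, lifted it and carried it to the pad.

**Last checks**

| Check | Result | Wanted |
|---|---|---|
| Slide centre | about 99 mm above the window, within 1 mm sideways | 100 mm above the middle |
| Direction | 17.0°, along the pad's measured length | along the pad |
| Label end tipped up | about 34° | about 35° |
| Sideways roll | about 1.6° | level |

- These figures come from the arm pose and my camera fit of the slide in the grip. An overlay on the scene view taken just before the last 3–4 mm trim agreed with them.
- The arm was still at hand-in.
- The jar, camera and brush looked unmoved in the last pictures.

**Not confirmed**
- **Light:** The window's brightness did not visibly change after the press. That the light switched on rests on the contact force and height.
- **Pedal force:** The force at the stop briefly reached about 57 N, taken on the fingertips. That is below the 120 N wrist limit, but above 40 N if fingertips count as the gripper's body.

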